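# Return the mixed-up tube canisters to their stands

### The job

The four canisters of glass tubes have been put back on each other's stands: swap them round, one at a time, so that each stands upright in the middle of the stand of its own colour. Use the empty white stand to park a canister on the way; never set one on the bare bench, keep them upright, and leave the white stand empty at the end. Do not disturb the brown glass flask standing among them.

Things in the scene. Friction and masses are not known exactly. Their poses are not given: they have to be found in the camera images.
- can_red: loose upright round steel canister filled with thin glass tubes, with a broad red collar round its rim (the red ring seen from above) and a narrow red band at its foot. Diameter 50 mm, straight sides 75 mm high, tubes fixed in it end at most 92 mm above its underside; 0.18 to 0.35 kg. Origin: centre of its underside, z up along its axis; its yaw is of no account
- can_blue: loose upright round steel canister filled with thin glass tubes, with a broad blue collar round its rim (the blue ring seen from above) and a narrow blue band at its foot. Diameter 50 mm, straight sides 75 mm high, tubes fixed in it end at most 92 mm above its underside; 0.18 to 0.35 kg. Origin: centre of its underside, z up along its axis; its yaw is of no account
- can_yellow: loose upright round steel canister filled with thin glass tubes, with a broad yellow collar round its rim (the yellow ring seen from above) and a narrow yellow band at its foot. Diameter 50 mm, straight sides 75 mm high, tubes fixed in it end at most 92 mm above its underside; 0.18 to 0.35 kg. Origin: centre of its underside, z up along its axis; its yaw is of no account
- can_green: loose upright round steel canister filled with thin glass tubes, with a broad green collar round its rim (the green ring seen from above) and a narrow green band at its foot. Diameter 50 mm, straight sides 75 mm high, tubes fixed in it end at most 92 mm above its underside; 0.18 to 0.35 kg. Origin: centre of its underside, z up along its axis; its yaw is of no account
- stand_red: fixed square stand, 90 x 90 mm, 12 mm high, flat red painted top with no rim: the place of the red canister; at the start a canister of another colour stands on it. Origin: centre of its underside, on the bench; z up, x and y along its sides
- stand_blue: fixed square stand, 90 x 90 mm, 12 mm high, flat blue painted top with no rim: the place of the blue canister; at the start a canister of another colour stands on it. Origin: centre of its underside, on the bench; z up, x and y along its sides
- stand_yellow: fixed square stand, 90 x 90 mm, 12 mm high, flat yellow painted top with no rim: the place of the yellow canister; at the start a canister of another colour stands on it. Origin: centre of its underside, on the bench; z up, x and y along its sides
- stand_green: fixed square stand, 90 x 90 mm, 12 mm high, flat green painted top with no rim: the place of the green canister; at the start a canister of another colour stands on it. Origin: centre of its underside, on the bench; z up, x and y along its sides
- stand_white: fixed square stand, 90 x 90 mm, 12 mm high, flat white painted top with no rim: the spare stand, empty at the start. Origin: centre of its underside, on the bench; z up, x and y along its sides
- flask: loose conical flask of brown amber glass standing on the bench among the stands, 60 mm diameter at the foot, 30 mm at the mouth, 84 mm high, 0.15 kg. Not to be moved. Origin: centre of its underside, z up

How it is judged:
By the outcome, as a careful person would: the job done as asked, in the order asked, and still so for the second after the job is handed in, with the robot touching nothing.
It also fails if it takes over 128 s, if anything falls off the work surface, if the arm or the gripper's body presses on something with over 40 N, if the wrist force passes 120 N, or if a joint passes its speed limit or range.

### The arm

A 6-joint arm with a two-finger parallel gripper is mounted at the origin on the work surface. World frame = base frame: x ahead of the robot, y to its left, z up, the work surface at z = 0. Lengths are in mm, angles in degrees, forces in N, time in s.
With the tool pointing down it reaches from about 300 to 850 mm from the base axis. Payload 4.2 kg.
Tool frame: the origin (TCP) lies between the finger pads; the fingertips stand 11 mm ahead of it and the grasp point (between the pads) lies 8 mm behind it (env.tips_ahead is the distance from the TCP to the fingertips, in mm); z points along the fingers, y is the line along which they close (so a half turn about z gives the same grasp; the last joint's range is limited). The gripper opens to 91 mm and grips with 3 to 60 N. Pads are 32 mm wide; open, the fingers measure 118 mm over their backs; the gripper's body (76 mm by 178 mm) begins 60 mm behind the grasp point.
Start: joints at [-77.98, 18.312, 89.639, -0, 72.044, -1.146], TCP at [130.977, -559.899, 224.976] pointing down, gripper open.
Joint ranges: [-177.97, 177.97], [-48.28, 115.42], [12.27, 149.76], [-77.06, 257.06], [2.81, 150.46], [-146.56, 146.56]. Speed limits (degrees/s): [147.25, 147.25, 180, 180, 180, 180].

### API

Orientations are given as [roll, pitch, yaw] about the fixed x, y, z axes, in that order (R = Rz(yaw) Ry(pitch) Rx(roll)).
In Python, from workcell import env, cams gives the robot as it stands.
- The arm moves only by the tool step_arm, never from a script. Its arguments are lists of equal length, an entry for each row: "linear": the shift along the tool's x, y, z in units of 30 cm (1.0 is 30 cm), a list of three; "turn": the turn about the tool's z in units of 360 degrees (1.0 is 360 degrees). In form: {"linear": [[tx, ty, tz], ...], "turn": [turn, ...]}. A call has 1 to 20 rows; each row is the pose to reach, as a shift and turn from the pose commanded when the call began, along the tool's axes at that moment, turning the shorter way round; what a row does not reach only later rows make up. A row lasts 1/8 s, in which the tool goes at most 62.5 mm and 10.7 degrees, less where a joint would pass 70% of its speed; a pose out of reach is approached as far as the arm can. A call with a number of a shift or a turn outside -1 to 1 is refused whole. A call with a gripper value outside its range is refused whole. "fingers" is the closure, from -1 (fully open) to 1 (shut), so that 0 is half open, set as the call begins (left out, the last holds). The fingers move at their own pace and stop on an object; "force" is the grip in N (left out, the last holds). Time passes only in rows, so rows that repeat a pose let the fingers close. It gives the time, the measured TCP pose, the force, the opening and the grip force at its end, in the units of the state.
- env.state(): the state, without advancing time (a new reading comes with each control period).
- cams.grab_frame(name): name is "side" or "top"; returns a dict with "color" (400x640x3 uint8, blue, green, red), "fx", "fy", "cx", "cy" (pixels), "extrinsics" (4x4, takes a point from camera to world coordinates). Camera axes: x right, y down, z forward; pixel columns grow to the right and rows downward; lengths in mm; the calibration is good to about 2 mm. A picture is of the moment at which its call begins. There is no depth.
- env.job_done(): hands the job in; it is judged then, once.
The state is a dict: "time_s": time; "qpos": joint angles; "qvel": joint speeds; "effort": joint torques, N m; "ee_pos": TCP position; "ee_rot": TCP orientation; "force": force on the tool from outside, world axes, zero at the start; "torque": the same for the moment, N m; "gripper_width": finger opening in mm; "gripper_force": force on a finger pad.
Only numpy, scipy, OpenCV 4.12 (cv2) and the standard library are available. Lean on these libraries where they do the work, as an engineer would, in place of code of your own. Each camera call takes 0.05 s, during which the arm holds its last target. There are 200 camera calls.

## Working session

There is one attempt and no reset: what is moved stays moved. The work goes in short steps, Python scripts to look and compute and a tool call to move; the robot and the scene stay as the last step left them, time stands still between calls to the robot, and variables do not carry over. Pictures are saved under pics/ and viewed, at most 14 in all, crops included, and the job is handed in when it is done.

Besides the shell and the picture viewer there is one more tool, called after "Request:" as name(argument=value, ...) on one line, values as JSON. step_arm: Moves the arm, as the interface text tells. Its arguments: {"type":"object","properties":{"linear":{"type":"array"},"turn":{"type":"array"},"fingers":{"type":"number"},"force":{"type":"number"}},"required":["linear","turn"]}

```bash
mkdir -p pics && python3 - <<'E'
from workcell import env,cams
import cv2,numpy as np
for n in("top","side"):
    f=cams.grab_frame(n);cv2.imwrite(f"pics/{n}0.png",f["color"])
    print(n,f["fx"],f["fy"],f["cx"],f["cy"]);print(np.round(f["extrinsics"],3))
s=env.state();print(s["time_s"],s["ee_pos"],s["ee_rot"],s["gripper_width"],s["force"])
E
```

```text
top 440.65286688546263 440.65286688546263 320.1273728573319 209.2011978650114
[[-2.20000e-02 -9.83000e-01  1.83000e-01  4.02501e+02]
 [-1.00000e+00  2.20000e-02 -3.00000e-03  2.24580e+01]
 [-1.00000e-03 -1.83000e-01 -9.83000e-01  9.11548e+02]
 [ 0.00000e+00  0.00000e+00  0.00000e+00  1.00000e+00]]
side 393.2813567508688 393.2813567508688 325.47836473319364 200.66893093224797
[[ 8.87000e-01 -3.61000e-01  2.90000e-01  2.53585e+02]
 [-4.63000e-01 -6.96000e-01  5.49000e-01 -5.42761e+02]
 [ 4.00000e-03 -6.21000e-01 -7.84000e-01  7.80102e+02]
 [ 0.00000e+00  0.00000e+00  0.00000e+00  1.00000e+00]]
0.1 [ 130.90682606 -559.48823964  224.23127975] [-1.79914130e+02 -1.07846134e-03  1.31701883e+01] 91.42782842895434 [-0.23741527 -0.7468493  -0.16746134]
```

View pics/top0.png

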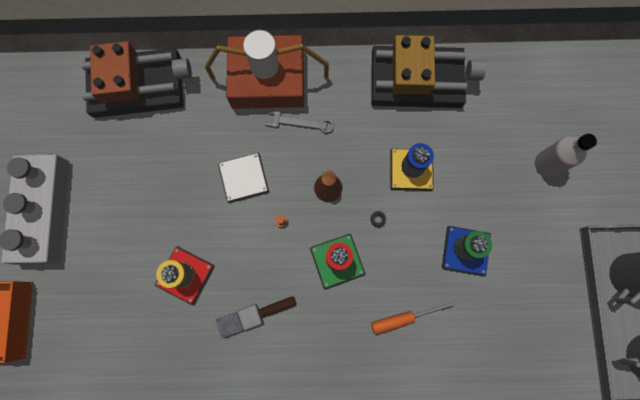

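View pics/side0.png

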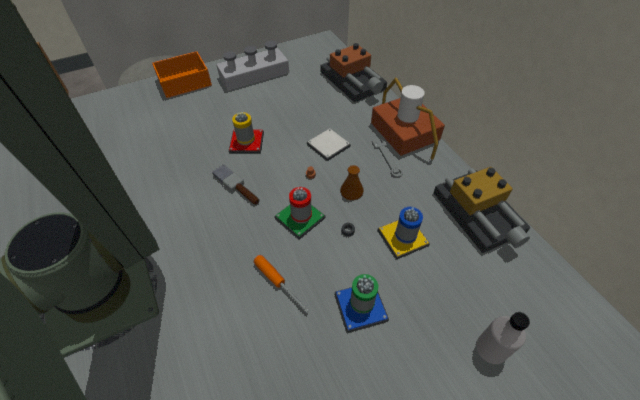

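Top: white stand (243,177), red (185,275) with the yellow can, green (337,261) with the red can, yellow (412,169) with the blue can, blue (467,251) with the green can, flask (328,185). Side shows the same pairing, with its stands near white (328,144), red (246,141), green (300,217), yellow (403,237) and blue (361,307). Next I'll fit models to the colour masks in both views.

```bash
cat > vis.py <<'E'
from workcell import env,cams
import cv2,numpy as np
from scipy.optimize import least_squares
HUE={'red':[(0,5),(174,180)],'blue':[(108,130)],'yellow':[(17,32)],'green':[(50,80)]}
def grab():return {n:cams.grab_frame(n) for n in("top","side")}
def mask(f,c):
    h=cv2.cvtColor(f["color"],cv2.COLOR_BGR2HSV)
    if c=='white':return ((h[...,1]<40)&(h[...,2]>150)).astype(np.uint8)
    if c=='flask':return ((h[...,0]<14)&(h[...,1]>110)&(h[...,2]>25)).astype(np.uint8)
    return sum(((h[...,0]>=a)&(h[...,0]<=b)&(h[...,1]>110)&(h[...,2]>60)).astype(np.uint8) for a,b in HUE[c])
def hull(f,c,seed,r):
    """hull of the colour blobs of more than 12 px within r px of the seed"""
    m=mask(f,c);w=np.zeros_like(m);cv2.circle(w,seed,r,1,-1);m=m*w
    n,l,s,_=cv2.connectedComponentsWithStats(m)
    k=1+np.argmax(s[1:,4])
    p=np.argwhere((l==k) if c!='x' else m)[:,::-1].astype(float)
    return p
def proj(f,P):
    E=np.asarray(f["extrinsics"]);q=(np.asarray(P)-E[:3,3])@E[:3,:3]
    return np.c_[f["fx"]*q[:,0]/q[:,2]+f["cx"],f["fy"]*q[:,1]/q[:,2]+f["cy"]]
A=np.linspace(0,2*np.pi,24,endpoint=False);D=np.c_[np.cos(A),np.sin(A)]
sup=lambda p:(p@D.T).max(0)
ring=lambda r,z:np.c_[r*np.cos(A),r*np.sin(A),0*A+z]
def solid(kind,v):
    if kind=='can': P=np.r_[ring(25,87),ring(25,87-v[2])]
    elif kind=='flask': P=np.r_[ring(30,0),ring(30,3),ring(15,84)]
    else:
        c,s=np.cos(v[2]),np.sin(v[2]);q=45*np.array([[1,1],[1,-1],[-1,-1],[-1,1]])
        P=np.c_[q@np.array([[c,s],[-s,c]]),[12]*4]
    return P+np.r_[v[:2],0]
def fit(kind,views,v0):
    """views: list of (frame, mask pixels); support functions of mask and model matched"""
    fun=lambda v:np.concatenate([sup(proj(f,solid(kind,v)))-sup(p)-.5*0 for f,p in views])
    r=least_squares(fun,v0,loss='soft_l1',x_scale=[10,10,5 if kind=='can' else .3])
    return r.x,np.sqrt(np.mean(r.fun**2))
def ground(f,uv,z):
    E=np.asarray(f["extrinsics"]);d=E[:3,:3]@[(uv[0]-f["cx"])/f["fx"],(uv[1]-f["cy"])/f["fy"],1]
    return (E[:3,3]+d*(z-E[2,3])/d[2])[:2]
def locate(fr,kind,c,seeds,r=30,cams_=("top","side")):
    views=[(fr[n],hull(fr[n],c,s,r)) for n,s in zip(("top","side"),seeds)]
    z={'can':80,'flask':30}.get(kind,12);g=ground(fr["top"],views[0][1].mean(0),z)
    out=[]
    for vs in (views[:1],views[1:],views):
        best=min((fit(kind,vs,np.r_[g,t]) for t in ((15,) if kind=='can' else (0,.4,.8,1.2))),key=lambda b:b[1])
        out.append(best)
    print(kind,c,[len(v[1]) for v in views],*[f"{np.round(b[0],1)} e{b[1]:.2f}" for b in out],sep=' | ')
    return out[2][0]
E
cat > m1.py <<'E'
from vis import *
fr=grab()
for c,t,s in [('white',(243,177),(328,144)),('red',(185,275),(246,143)),('green',(337,261),(300,220)),('yellow',(412,169),(403,240)),('blue',(467,251),(361,312))]:
    locate(fr,'stand',c,(t,s),34)
for c,t,s in [('yellow',(171,274),(242,120)),('red',(340,257),(300,196)),('blue',(420,156),(410,218)),('green',(478,244),(364,287))]:
    locate(fr,'can',c,(t,s),20)
locate(fr,'flask','flask',((328,185),(352,183)),25)
E
python3 m1.py
```

```text
stand | white | [1530, 569] | [6.456e+02 1.812e+02 3.000e-01] e2.79 | [6.435e+02 1.829e+02 1.000e-01] e3.09 | [6.452e+02 1.821e+02 3.000e-01] e2.96
stand | red | [995, 373] | [441.7 299.1   1.1] e2.07 | [440.6 296.6   1.1] e1.59 | [441.3 298.1   1.1] e1.91
stand | green | [776, 241] | [ 4.635e+02 -1.280e+01  2.000e-01] e3.79 | [470.6 -30.6   1.2] e9.20 | [ 4.637e+02 -1.390e+01  2.000e-01] e8.23
stand | yellow | [903, 674] | [ 653.5 -174.8   -0. ] e4.78 | [ 6.504e+02 -1.788e+02 -1.000e-01] e3.46 | [ 652.  -177.     1.5] e4.31
stand | blue | [876, 931] | [ 4.781e+02 -2.755e+02 -1.000e-01] e5.05 | [ 4.765e+02 -2.791e+02 -2.000e-01] e4.56 | [ 476.9 -278.     1.3] e5.00
can | yellow | [400, 176] | [441.2 301.4  11.8] e0.18 | [439.3 298.5  12.6] e0.24 | [440.8 301.5  14.6] e0.42
can | red | [361, 255] | [466.3 -13.6   8.9] e0.20 | [465.  -15.6  13.3] e0.25 | [466.1 -13.9  15.9] e0.36
can | blue | [319, 271] | [ 657.7 -176.9   -2.5] e0.24 | [ 656.2 -180.2   11.2] e0.24 | [ 658.4 -178.8   12.6] e0.71
can | green | [327, 285] | [ 483.2 -273.6   -1.1] e0.23 | [ 480.4 -277.     2.4] e0.26 | [ 482.5 -275.4    6.9] e0.64
flask | flask | [578, 31] | [6.182e+02 2.400e+00 4.000e-01] e1.15 | [6.038e+02 2.690e+01 4.000e-01] e11.29 | [617.9   2.6   0. ] e7.97
```

```bash
python3 - <<'E'
from vis import *
fr=grab();out=[]
for n,ss in (("top",[(243,177,'white'),(185,275,'red'),(337,261,'green'),(412,169,'yellow'),(467,251,'blue')]),("side",[(328,144,'white'),(246,143,'red'),(300,220,'green'),(403,240,'yellow'),(361,312,'blue')])):
    a=[];b=[]
    for u,v,c in ss:
        f=fr[n];s=np.s_[v-32:v+32,u-32:u+32];k=f["color"][s]
        m=mask(f,c)[s]*255
        z=lambda i:cv2.resize(i,(150,150),interpolation=cv2.INTER_NEAREST)
        a.append(z(k));b.append(z(cv2.cvtColor(m,cv2.COLOR_GRAY2BGR)))
    out+= [np.hstack(a),np.hstack(b)]
cv2.imwrite("pics/c1.png",np.vstack(out)[:600])
E
```

```text
(no output)
```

View pics/c1.png

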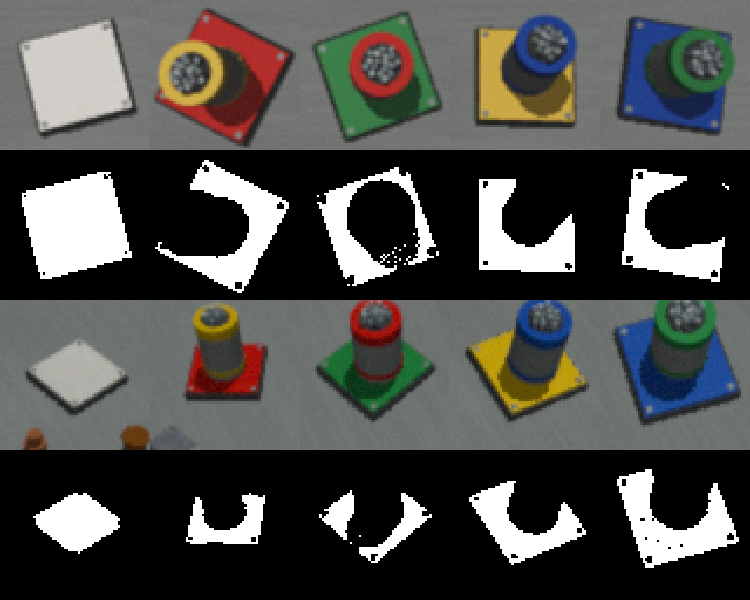

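```bash
cat >> vis.py <<'E'
def stand(fr,c,seeds,r=33):
    for n,s in zip(("top","side"),seeds):
        f=fr[n];m=mask(f,c)
        if c=='white':
            h=cv2.cvtColor(f["color"],cv2.COLOR_BGR2HSV);m=((h[...,1]<45)&(h[...,2]>135)).astype(np.uint8)
        w=np.zeros_like(m);cv2.circle(w,s,r,1,-1)
        n_,l,st,_=cv2.connectedComponentsWithStats(m*w,connectivity=8)
        p=np.argwhere((l>0)&(st[l,4]>=5))[:,::-1]
        p=np.concatenate([p+d for d in ([-.5,-.5],[-.5,.5],[.5,-.5],[.5,.5])])
        g=np.array([ground(f,q,12) for q in p],np.float32)
        R=cv2.minAreaRect(g);print(c,n,len(p)//4,np.round(R[0],1),np.round(R[1],1),round(R[2],1))
E
cat > m2.py <<'E'
from vis import *
fr=grab()
for c,t,s in [('white',(243,177),(328,144)),('red',(185,275),(246,143)),('green',(337,261),(300,220)),('yellow',(412,169),(403,240)),('blue',(467,251),(361,312))]:
    stand(fr,c,(t,s))
f=fr['side'];h=cv2.cvtColor(f["color"],cv2.COLOR_BGR2HSV)
for n,s,w in (('top',(328,185),22),('side',(352,183),22)):
    f=fr[n];h=cv2.cvtColor(f["color"],cv2.COLOR_BGR2HSV)[s[1]-w:s[1]+w,s[0]-w:s[0]+w]
    m=((h[...,0]<15)&(h[...,1]>110)).astype(np.uint8);_,l,st,_=cv2.connectedComponentsWithStats(m);p=np.argwhere(l==1+np.argmax(st[1:,4]))[:,::-1]+np.array(s)-w
    v,e=fit('flask',[(f,p.astype(float))],np.r_[615,2,0]);print('flask',n,len(p),v,e)
E
python3 m2.py
```

```text
white top 1561 [644.4 181.8] [87.4 86.8] 14.1
white side 607 [643.1 180.3] [89.3 90. ] 14.1
red top 995 [441.4 298.7] [88.7 89.1] 62.5
red side 374 [439.  294.5] [86.6 89.3] 62.7
green top 781 [463.2 -12.6] [86.4 86.7] 18.1
green side 395 [461.  -15.8] [88.4 88.1] 17.8
yellow top 903 [ 653.3 -176.4] [86.6 87.5] 87.0
yellow side 674 [ 651.  -178.9] [89.8 91.1] 86.5
blue top 874 [ 478.6 -277.6] [87.5 87.6] 78.5
blue side 919 [ 475.8 -280.6] [88.2 88.4] 78.5
flask top 587 [618.21979094   2.42674848   0.        ] 1.1147289758119336
flask side 240 [ 6.15656920e+02 -2.32889057e-01  0.00000000e+00] 1.5209939281327296
```

Request:
step_arm(linear=[[0.3, -0.145, 0.04], [0.6774, -0.3287, 0.0833], [0.6774, -0.3287, 0.0833], [0.6774, -0.3287, 0.0833], [0.6774, -0.3287, 0.0833], [0.6774, -0.3287, 0.0833], [0.6774, -0.3287, 0.0833], [0.6774, -0.3287, 0.0833], [0.6774, -0.3287, 0.0833], [0.6774, -0.3287, 0.0833], [0.6774, -0.3287, 0.0833]], turn=[-0.03, -0.06, -0.09, -0.12, -0.15, -0.18, -0.2, -0.21343, -0.21343, -0.21343, -0.21343], fingers=-1, force=20)

```text
time_s: 1.78
ee_pos: [306.4, -417.6, 200.0]
ee_rot: [180.0, 0.0, 90.0]
force: [-0.4, 0.0, 2.2]
gripper_width: 91.3
gripper_force: 0.0
```

Request:
step_arm(linear=[[0.1, 0.12, 0], [0.2, 0.25, 0], [0.3, 0.38, 0], [0.4, 0.5, 0], [0.474, 0.585, 0], [0.474, 0.585, 0], [0.474, 0.585, 0], [0.474, 0.585, 0.1], [0.474, 0.585, 0.2], [0.474, 0.585, 0.3], [0.474, 0.585, 0.4], [0.474, 0.585, 0.46], [0.474, 0.585, 0.5], [0.474, 0.585, 0.5], [0.474, 0.585, 0.5]], turn=[0, 0, 0, 0, 0, 0, 0, 0, 0, 0, 0, 0, 0, 0, 0])

```text
time_s: 3.65
ee_pos: [482.2, -276.0, 50.8]
ee_rot: [179.9, 0.1, 90.0]
force: [0.9, 0.1, -0.5]
gripper_width: 91.0
gripper_force: 0.0
```

Request:
step_arm(linear=[[0, 0, 0], [0, 0, 0], [0, 0, 0], [0, 0, 0], [0, 0, 0], [0, 0, 0], [0, 0, 0], [0, 0, 0]], turn=[0, 0, 0, 0, 0, 0, 0, 0], fingers=1, force=25)

```text
time_s: 4.65
ee_pos: [482.0, -275.4, 50.0]
ee_rot: [180.0, 0.0, 90.0]
force: [0.3, 0.3, 0.7]
gripper_width: 50.0
gripper_force: 25.0
```

Request:
step_arm(linear=[[0, 0, -0.03], [0, 0, -0.1], [0, 0, -0.2], [0, 0, -0.3], [0, 0, -0.4], [0, 0, -0.47], [0, 0, -0.5], [0.05, 0.018, -0.5], [0.15, 0.05, -0.5], [0.27, 0.09, -0.5], [0.4, 0.14, -0.5], [0.53, 0.18, -0.5], [0.66, 0.22, -0.5], [0.77, 0.26, -0.5], [0.83, 0.29, -0.5], [0.85, 0.3, -0.5]], turn=[0, 0, 0, 0, 0, 0, 0, 0, 0, 0, 0, 0, 0, 0, 0, 0])

```text
time_s: 6.65
ee_pos: [571.9, -19.3, 199.1]
ee_rot: [-179.9, 0.0, 90.1]
force: [-0.3, 0.8, -1.8]
gripper_width: 49.9
gripper_force: 25.0
```

Request:
step_arm(linear=[[0.04, 0.014, 0], [0.14, 0.05, 0], [0.27, 0.1, 0], [0.4, 0.145, 0], [0.53, 0.19, 0], [0.62, 0.222, 0], [0.66, 0.236, 0], [0.671, 0.24, 0], [0.671, 0.24, 0], [0.671, 0.24, 0], [0.671, 0.24, 0.08], [0.671, 0.24, 0.18], [0.671, 0.24, 0.28], [0.671, 0.24, 0.37], [0.671, 0.24, 0.43], [0.671, 0.24, 0.47], [0.671, 0.24, 0.487], [0.671, 0.24, 0.495], [0.671, 0.24, 0.499], [0.671, 0.24, 0.499]], turn=[0, 0, 0, 0, 0, 0, 0, 0, 0, 0, 0, 0, 0, 0, 0, 0, 0, 0, 0, 0])

```text
time_s: 9.15
ee_pos: [644.2, 181.0, 50.7]
ee_rot: [180.0, -0.0, 90.0]
force: [0.3, -0.4, -1.9]
gripper_width: 49.9
gripper_force: 25.0
```

Request:
step_arm(linear=[[0, 0, 0], [0, 0, 0], [0, 0, 0], [0, 0, 0], [0, 0, 0], [0, 0, 0], [0, 0, -0.1], [0, 0, -0.2], [0, 0, -0.3], [0, 0, -0.4], [0, 0, -0.499], [0, 0, -0.499]], turn=[0, 0, 0, 0, 0, 0, 0, 0, 0, 0, 0, 0], fingers=-1)

```text
time_s: 10.65
ee_pos: [645.2, 181.3, 202.7]
ee_rot: [179.7, -0.1, 90.0]
force: [0.9, -0.9, -0.1]
gripper_width: 91.4
gripper_force: 0.0
```

Request:
step_arm(linear=[[-0.1, 0, 0], [-0.25, 0.01, 0], [-0.45, 0.02, 0], [-0.65, 0.03, 0], [-0.85, 0.04, 0], [-1.0, 0.0437, 0], [-1.0, 0.0437, 0], [-1.0, 0.0437, 0]], turn=[0, 0, 0, 0, 0, 0, 0, 0])

```text
time_s: 11.65
ee_pos: [656.4, -118.6, 198.7]
ee_rot: [-179.9, -0.1, 90.0]
force: [0.5, 0.1, 0.3]
gripper_width: 91.2
gripper_force: 0.0
```

```bash
python3 - <<'E'
from vis import *
fr=grab();P=[[643.8,181,87]]
cv2.imwrite("pics/t2.png",np.hstack([fr['top']['color'][100:320,120:520],fr['side']['color'][60:280,150:500]]))
t,s=[tuple(int(a) for a in proj(fr[n],P)[0]) for n in('top','side')];print(t,s)
locate(fr,'can','green',(t,s),22)
print(env.state()['ee_pos'])
E
```

```text
(236, 166) (328, 120)
can | green | [244, 110] | [643.6 180.9   0. ] e0.55 | [638.8 171.4  -4.2] e0.47 | [644.  180.7   7.6] e0.85
[ 656.79670971 -117.65333572  199.34549894]
```

View pics/t2.png

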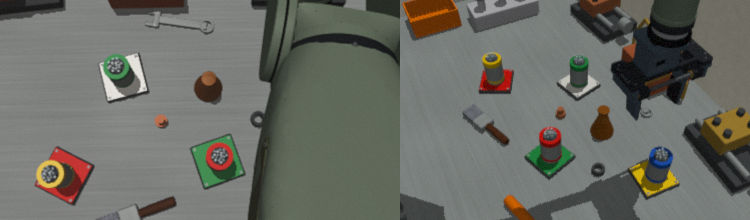

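Green now stands on the white stand within about 1 mm of its middle: (118,65) in the left crop. The flask at (207,87) is unmoved. Next is the blue can.

Request:
step_arm(linear=[[-0.06, 0, 0], [-0.15, 0, 0], [-0.197, 0, 0], [-0.197, 0, 0], [-0.197, 0, 0.1], [-0.197, 0, 0.2], [-0.197, 0, 0.3], [-0.197, 0, 0.4], [-0.197, 0, 0.47], [-0.197, 0, 0.5], [-0.197, 0, 0.5]], turn=[0, 0, 0, 0, 0, 0, 0, 0, 0, 0, 0])

```text
time_s: 13.12
ee_pos: [657.0, -177.7, 49.8]
ee_rot: [-180.0, -0.0, 90.0]
force: [0.1, 0.8, 0.7]
gripper_width: 91.4
gripper_force: 0.0
```

Request:
step_arm(linear=[[0, 0, 0], [0, 0, 0], [0, 0, 0], [0, 0, 0], [0, 0, 0], [0, 0, 0], [0, 0, -0.03], [0, 0, -0.1], [0, 0, -0.2], [0, 0, -0.3], [0, 0, -0.4], [0, 0, -0.47], [0, 0, -0.5], [0, 0, -0.5]], turn=[0, 0, 0, 0, 0, 0, 0, 0, 0, 0, 0, 0, 0, 0], fingers=1)

```text
time_s: 14.88
ee_pos: [656.8, -178.2, 200.0]
ee_rot: [-180.0, 0.0, 90.0]
force: [0.4, -1.0, -3.1]
gripper_width: 49.8
gripper_force: 25.0
```

Request:
step_arm(linear=[[-0.02, -0.036, 0], [-0.08, -0.14, 0], [-0.15, -0.27, 0], [-0.22, -0.4, 0], [-0.28, -0.5, 0], [-0.32, -0.57, 0], [-0.335, -0.598, 0], [-0.335, -0.598, 0], [-0.335, -0.598, 0], [-0.335, -0.598, 0.08], [-0.335, -0.598, 0.18], [-0.335, -0.598, 0.28], [-0.335, -0.598, 0.37], [-0.335, -0.598, 0.43], [-0.335, -0.598, 0.47], [-0.335, -0.598, 0.487], [-0.335, -0.598, 0.495], [-0.335, -0.598, 0.499], [-0.335, -0.598, 0.499]], turn=[0, 0, 0, 0, 0, 0, 0, 0, 0, 0, 0, 0, 0, 0, 0, 0, 0, 0, 0])

```text
time_s: 17.25
ee_pos: [477.8, -278.9, 50.7]
ee_rot: [180.0, 0.0, 90.0]
force: [0.5, -0.4, -2.2]
gripper_width: 49.3
gripper_force: 25.0
```

Request:
step_arm(linear=[[0, 0, 0], [0, 0, 0], [0, 0, 0], [0, 0, 0], [0, 0, 0], [0, 0, 0], [0, 0, -0.1], [0, 0, -0.2], [0, 0, -0.3], [0, 0, -0.4], [0, 0, -0.499], [0, 0, -0.499]], turn=[0, 0, 0, 0, 0, 0, 0, 0, 0, 0, 0, 0], fingers=-1)

```text
time_s: 18.75
ee_pos: [478.8, -279.4, 202.2]
ee_rot: [179.7, 0.2, 90.0]
force: [-0.1, -0.4, -0.8]
gripper_width: 90.9
gripper_force: 0.0
```

Request:
step_arm(linear=[[0.1, 0, 0], [0.25, -0.01, 0], [0.4, -0.02, 0], [0.6, -0.04, 0], [0.8, -0.05, 0], [1.0, -0.06, 0], [1.0, -0.06, 0]], turn=[0, 0, 0, 0, 0, 0, 0])

```text
time_s: 19.62
ee_pos: [458.3, 24.6, 198.7]
ee_rot: [-179.9, -0.0, 90.4]
force: [-0.3, 0.6, -0.4]
gripper_width: 91.2
gripper_force: 0.0
```

Request:
step_arm(linear=[[0.1, -0.01, 0], [0.25, -0.02, 0], [0.4, -0.03, 0], [0.6, -0.04, 0], [0.8, -0.05, 0], [0.929, -0.0643, 0], [0.929, -0.0643, 0], [0.929, -0.0643, 0], [0.929, -0.0643, 0]], turn=[0, 0, 0, 0, 0, 0, 0, 0, 0])

```text
time_s: 20.75
ee_pos: [440.6, 298.4, 199.6]
ee_rot: [-180.0, 0.1, 89.9]
force: [0.1, -0.6, 0.5]
gripper_width: 91.3
gripper_force: 0.0
```

```bash
python3 - <<'E'
from vis import *
fr=grab();print(env.state()['ee_pos'])
t,s=[tuple(int(a) for a in proj(fr[n],[[477.5,-279,87]])[0]) for n in('top','side')]
import vis;vis.HUE['blue']=[(108,130)]
locate(fr,'can','blue',(t,s),16)
cv2.imwrite("pics/t3.png",cv2.resize(fr['top']['color'][200:300,400:540],None,fx=4,fy=4))
stand(fr,'yellow',((412,169),(403,240)))
E
```

```text
[440.60785635 298.78886635 199.9333497 ]
can | blue | [443, 383] | [ 480.8 -279.6   15.7] e1.21 | [ 475.8 -280.4   11.5] e0.72 | [ 478.2 -279.6   15.5] e1.21
yellow top 1577 [ 653.5 -176.4] [86.6 88.7] 87.0
yellow side 1143 [ 651.2 -178.6] [90.3 90.4] 87.5
```

View pics/t3.png

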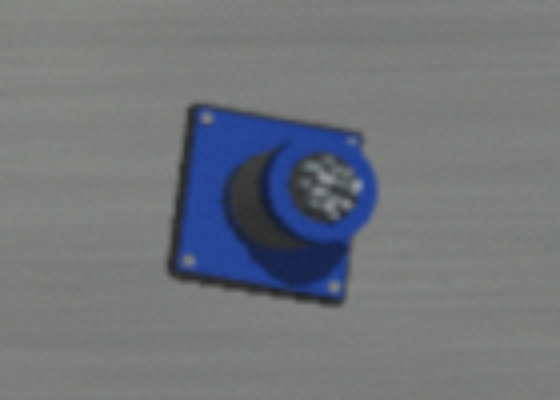

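The blue can (tube cluster at about (482,247) in full-frame pixels) stands upright on the blue stand, which is centred at about (467.6,250.2). I'll check the offset numerically while going on to the yellow can.

Request:
step_arm(linear=[[0, 0, 0.05], [0, 0, 0.15], [0, 0, 0.25], [0, 0, 0.35], [0, 0, 0.45], [0, 0, 0.5], [0, 0, 0.5]], turn=[0, 0, 0, 0, 0, 0, 0])

```text
time_s: 21.72
ee_pos: [439.7, 299.4, 48.9]
ee_rot: [-179.9, 0.1, 90.0]
force: [0.2, -0.4, 0.1]
gripper_width: 91.1
gripper_force: 0.0
```

Request:
step_arm(linear=[[0, 0, 0], [0, 0, 0], [0, 0, 0], [0, 0, 0], [0, 0, 0], [0, 0, 0], [0, 0, -0.03], [0, 0, -0.1], [0, 0, -0.2], [0, 0, -0.3], [0, 0, -0.4], [0, 0, -0.47], [0, 0, -0.5], [0, 0, -0.5]], turn=[0, 0, 0, 0, 0, 0, 0, 0, 0, 0, 0, 0, 0, 0], fingers=1)

```text
time_s: 23.48
ee_pos: [440.1, 299.9, 199.9]
ee_rot: [-180.0, 0.0, 90.0]
force: [0.7, -0.4, -3.0]
gripper_width: 50.0
gripper_force: 25.0
```

```bash
python3 - <<'E'
from vis import *
fr=grab();f=fr['top']
print(ground(f,(467.6,250.2),12),ground(f,(481.7,246.7),87),env.state()['ee_pos'])
h=cv2.cvtColor(f["color"],cv2.COLOR_BGR2HSV)[225:280,445:510];m=((h[...,1]<110)).astype(np.uint8)
m[:, :22]=0
_,l,st,c=cv2.connectedComponentsWithStats(m[:, :])
for i in range(1,len(st)):
    if 50<st[i,4]<400:print(st[i],c[i]+[445,225],ground(f,c[i]+[445,225],88))
E
```

```text
[ 478.26586019 -279.33518107] [ 477.90480897 -281.11451366] [439.64846624 299.5854802  198.81419566]
[ 27  13  19  18 228] [480.64912281 246.38157895] [ 478.45269203 -278.83462541]
```

Request:
step_arm(linear=[[-0.03, 0.013, 0], [-0.12, 0.053, 0], [-0.25, 0.11, 0], [-0.4, 0.178, 0], [-0.55, 0.244, 0], [-0.68, 0.302, 0], [-0.77, 0.342, 0], [-0.8, 0.355, 0]], turn=[0, 0, 0, 0, 0, 0, 0, 0])

```text
time_s: 24.58
ee_pos: [547.0, 57.9, 199.2]
ee_rot: [-179.9, 0.0, 89.9]
force: [-0.0, 0.5, -2.8]
gripper_width: 49.6
gripper_force: 25.0
```

Request:
step_arm(linear=[[-0.04, 0.018, 0], [-0.14, 0.06, 0], [-0.28, 0.125, 0], [-0.43, 0.19, 0], [-0.58, 0.257, 0], [-0.7, 0.31, 0], [-0.77, 0.342, 0], [-0.792, 0.351, 0], [-0.792, 0.351, 0], [-0.792, 0.351, 0], [-0.792, 0.351, 0.08], [-0.792, 0.351, 0.18], [-0.792, 0.351, 0.28], [-0.792, 0.351, 0.37], [-0.792, 0.351, 0.43], [-0.792, 0.351, 0.47], [-0.792, 0.351, 0.487], [-0.792, 0.351, 0.495], [-0.792, 0.351, 0.499], [-0.792, 0.351, 0.499]], turn=[0, 0, 0, 0, 0, 0, 0, 0, 0, 0, 0, 0, 0, 0, 0, 0, 0, 0, 0, 0])

```text
time_s: 27.08
ee_pos: [652.4, -177.7, 50.8]
ee_rot: [179.9, 0.0, 90.0]
force: [0.1, -0.1, -3.1]
gripper_width: 49.5
gripper_force: 25.0
```

Request:
step_arm(linear=[[0, 0, 0], [0, 0, 0], [0, 0, 0], [0, 0, 0], [0, 0, 0], [0, 0, 0], [0, 0, -0.1], [0, 0, -0.2], [0, 0, -0.3], [0, 0, -0.4], [0, 0, -0.499], [0, 0, -0.499]], turn=[0, 0, 0, 0, 0, 0, 0, 0, 0, 0, 0, 0], fingers=-1)

```text
time_s: 28.58
ee_pos: [653.4, -178.0, 202.8]
ee_rot: [179.7, 0.1, 90.0]
force: [0.7, 0.5, -0.2]
gripper_width: 91.2
gripper_force: 0.0
```

Request:
step_arm(linear=[[0.08, -0.09, 0], [0.2, -0.23, 0], [0.32, -0.37, 0], [0.44, -0.5, 0], [0.52, -0.59, 0], [0.5433, -0.6213, 0], [0.5433, -0.6213, 0], [0.5433, -0.6213, 0], [0.5433, -0.6213, 0.1], [0.5433, -0.6213, 0.2], [0.5433, -0.6213, 0.3], [0.5433, -0.6213, 0.4], [0.5433, -0.6213, 0.47], [0.5433, -0.6213, 0.5], [0.5433, -0.6213, 0.5]], turn=[0, 0, 0, 0, 0, 0, 0, 0, 0, 0, 0, 0, 0, 0, 0])

```text
time_s: 30.45
ee_pos: [466.1, -15.0, 49.5]
ee_rot: [-180.0, 0.0, 90.0]
force: [-0.2, 0.8, 0.0]
gripper_width: 90.8
gripper_force: 0.0
```

Request:
step_arm(linear=[[0, 0, 0], [0, 0, 0], [0, 0, 0], [0, 0, 0], [0, 0, 0], [0, 0, 0], [0, 0, -0.03], [0, 0, -0.1], [0, 0, -0.2], [0, 0, -0.3], [0, 0, -0.4], [0, 0, -0.47], [0, 0, -0.5], [0, 0, -0.5]], turn=[0, 0, 0, 0, 0, 0, 0, 0, 0, 0, 0, 0, 0, 0], fingers=1)

```text
time_s: 32.2
ee_pos: [465.5, -14.6, 200.0]
ee_rot: [180.0, 0.0, 90.0]
force: [-0.1, 0.3, -2.8]
gripper_width: 49.5
gripper_force: 25.0
```

```bash
python3 - <<'E'
from vis import *
fr=grab()
stand(fr,'red',((185,275),(246,143)),30)
cv2.imwrite("pics/t4.png",fr['top']['color'])
E
```

```text
red top 1798 [441.2 299. ] [89.  88.5] 62.7
red side 395 [433.1 300. ] [90.9 73.8] 62.7
```

View pics/t4.png

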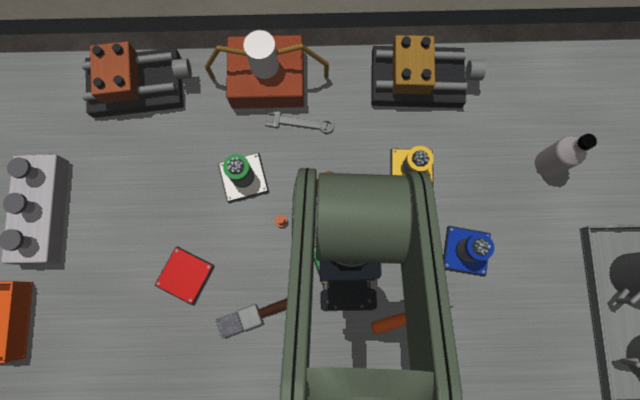

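The red stand is empty at (185,275) and the top view puts it where it was before. Blue is at (481,247), yellow at (420,158) and green at (236,165). Placing red next.

Request:
step_arm(linear=[[0.01, 0, 0], [0.03, -0.001, 0], [0.04, -0.003, 0]], turn=[0, 0, 0])

```text
time_s: 32.67
ee_pos: [464.7, -2.1, 199.6]
ee_rot: [-180.0, -0.0, 90.0]
force: [-0.1, 0.1, -2.3]
gripper_width: 49.6
gripper_force: 25.0
```

Request:
step_arm(linear=[[0.06, -0.005, 0], [0.18, -0.015, 0], [0.33, -0.027, 0], [0.48, -0.04, 0], [0.63, -0.052, 0], [0.78, -0.064, 0], [0.9, -0.074, 0], [0.97, -0.08, 0], [1.0, -0.082, 0], [1.0, -0.082, 0], [1.0, -0.082, 0.05], [1.0, -0.082, 0.15], [1.0, -0.082, 0.27], [1.0, -0.082, 0.37], [1.0, -0.082, 0.43], [1.0, -0.082, 0.47], [1.0, -0.082, 0.487], [1.0, -0.082, 0.495], [1.0, -0.082, 0.499], [1.0, -0.082, 0.499]], turn=[0, 0, 0, 0, 0, 0, 0, 0, 0, 0, 0, 0, 0, 0, 0, 0, 0, 0, 0, 0])

```text
time_s: 35.17
ee_pos: [440.4, 297.6, 50.6]
ee_rot: [180.0, -0.0, 90.0]
force: [-0.4, -0.8, -2.6]
gripper_width: 49.6
gripper_force: 25.0
```

Request:
step_arm(linear=[[0, 0, 0], [0, 0, 0], [0, 0, 0], [0, 0, 0], [0, 0, 0], [0, 0, 0], [0, 0, -0.1], [0, 0, -0.2], [0, 0, -0.3], [0, 0, -0.4], [0, 0, -0.499], [0, 0, -0.499]], turn=[0, 0, 0, 0, 0, 0, 0, 0, 0, 0, 0, 0], fingers=-1)

```text
time_s: 36.67
ee_pos: [441.4, 298.1, 202.1]
ee_rot: [179.7, -0.2, 90.0]
force: [0.7, -0.4, 0.1]
gripper_width: 91.0
gripper_force: 0.0
```

```bash
python3 - <<'E'
from vis import *
fr=grab()
stand(fr,'green',((337,261),(300,220)),33)
stand(fr,'yellow',((412,169),(403,240)))
E
```

```text
green top 1649 [463.1 -12.6] [86.5 86.4] 18.1
green side 957 [460.8 -16. ] [88.1 88.3] 17.7
yellow top 1264 [ 656.9 -176.8] [87.1 95.6] 87.0
yellow side 999 [ 664.5 -166. ] [117.3 116.1] 87.0
```

Request:
step_arm(linear=[[-0.05, 0.09, 0], [-0.13, 0.23, 0], [-0.21, 0.37, 0], [-0.29, 0.51, 0], [-0.36, 0.63, 0], [-0.388, 0.679, 0], [-0.388, 0.679, 0], [-0.388, 0.679, 0], [-0.388, 0.679, 0.1], [-0.388, 0.679, 0.2], [-0.388, 0.679, 0.3], [-0.388, 0.679, 0.4], [-0.388, 0.679, 0.47], [-0.388, 0.679, 0.5], [-0.388, 0.679, 0.5]], turn=[0, 0, 0, 0, 0, 0, 0, 0, 0, 0, 0, 0, 0, 0, 0])

```text
time_s: 38.65
ee_pos: [643.2, 181.6, 50.0]
ee_rot: [-180.0, 0.0, 90.1]
force: [0.3, 0.2, -0.3]
gripper_width: 91.1
gripper_force: 0.0
```

Request:
step_arm(linear=[[0, 0, 0], [0, 0, 0], [0, 0, 0], [0, 0, 0], [0, 0, 0], [0, 0, 0], [0, 0, -0.03], [0, 0, -0.1], [0, 0, -0.2], [0, 0, -0.3], [0, 0, -0.4], [0, 0, -0.47], [0, 0, -0.5], [0, 0, -0.5]], turn=[0, 0, 0, 0, 0, 0, 0, 0, 0, 0, 0, 0, 0, 0], fingers=1)

```text
time_s: 40.4
ee_pos: [643.9, 181.0, 200.1]
ee_rot: [180.0, -0.0, 90.0]
force: [0.5, 0.0, -2.1]
gripper_width: 49.7
gripper_force: 25.0
```

Request:
step_arm(linear=[[-0.03, -0.028, 0], [-0.12, -0.112, 0], [-0.23, -0.214, 0], [-0.34, -0.317, 0], [-0.45, -0.419, 0], [-0.55, -0.512, 0], [-0.62, -0.577, 0], [-0.651, -0.606, 0], [-0.651, -0.606, 0], [-0.651, -0.606, 0], [-0.651, -0.606, 0.08], [-0.651, -0.606, 0.18], [-0.651, -0.606, 0.28], [-0.651, -0.606, 0.37], [-0.651, -0.606, 0.43], [-0.651, -0.606, 0.47], [-0.651, -0.606, 0.487], [-0.651, -0.606, 0.495], [-0.651, -0.606, 0.499], [-0.651, -0.606, 0.499]], turn=[0, 0, 0, 0, 0, 0, 0, 0, 0, 0, 0, 0, 0, 0, 0, 0, 0, 0, 0, 0])

```text
time_s: 42.9
ee_pos: [462.4, -14.4, 50.6]
ee_rot: [179.9, 0.0, 90.0]
force: [-0.3, -0.0, -0.5]
gripper_width: 49.6
gripper_force: 25.0
```

Request:
step_arm(linear=[[0, 0, 0], [0, 0, 0], [0, 0, 0], [0, 0, 0], [0, 0, 0], [0, 0, 0], [0, 0, -0.1], [0, 0, -0.2], [0, 0, -0.3], [0, 0, -0.4], [0, 0, -0.499], [0, 0, -0.499]], turn=[0, 0, 0, 0, 0, 0, 0, 0, 0, 0, 0, 0], fingers=-1)

```text
time_s: 44.4
ee_pos: [463.5, -14.4, 201.9]
ee_rot: [179.7, 0.0, 90.0]
force: [0.4, -0.2, 0.8]
gripper_width: 91.0
gripper_force: 0.0
```

Request:
step_arm(linear=[[-0.1, -0.05, 0], [-0.3, -0.1, 0], [-0.5, -0.15, 0], [-0.7, -0.2, 0], [-0.9, -0.25, 0], [-1.0, -0.28, 0], [-1.0, -0.28, 0], [-1.0, -0.28, 0]], turn=[0, 0, 0, 0, 0, 0, 0, 0])

```text
time_s: 45.4
ee_pos: [377.8, -313.2, 199.0]
ee_rot: [-179.9, -0.1, 90.0]
force: [-0.1, -0.3, -0.4]
gripper_width: 90.9
gripper_force: 0.0
```

Request:
step_arm(linear=[[-0.1, -0.05, 0], [-0.3, -0.15, 0], [-0.5, -0.25, 0], [-0.6, -0.35, 0], [-0.7, -0.45, 0], [-0.7, -0.5, 0], [-0.7, -0.5, 0], [-0.7, -0.5, 0]], turn=[0, 0, 0, 0, 0, 0, 0, 0])

```text
time_s: 46.4
ee_pos: [229.4, -523.0, 200.1]
ee_rot: [180.0, -0.0, 90.1]
force: [-0.6, -0.1, -0.1]
gripper_width: 91.2
gripper_force: 0.0
```

```bash
python3 - <<'E'
from vis import *
fr=grab();f=fr['top'];cv2.imwrite("pics/t5.png",f['color']);cv2.imwrite("pics/s5.png",fr['side']['color'])
S={'red':(441.2,299),'green':(463.1,-12.6),'yellow':(653.5,-176.4),'blue':(478.6,-277.6)}
H=cv2.cvtColor(f["color"],cv2.COLOR_BGR2HSV)
for c,s in S.items():  # tube cluster (grey disc inside the collar), top view, against the stand in the same view
    u=proj(f,[[*s,88]])[0];w=np.zeros(H.shape[:2],np.uint8);cv2.circle(w,tuple(int(round(a)) for a in u),9,1,-1)
    p=np.argwhere((w>0)&(mask(f,c)==0))[:,::-1];q=ground(f,cv2.minEnclosingCircle(p.astype(np.float32))[0],88);print(c,len(p),np.round(q-s,1),np.round(ground(f,p.mean(0),88)-s,1))
for n,s,w in (('top',(328,185),22),('side',(352,183),22)):
    f=fr[n];h=cv2.cvtColor(f["color"],cv2.COLOR_BGR2HSV)[s[1]-w:s[1]+w,s[0]-w:s[0]+w]
    m=((h[...,0]<15)&(h[...,1]>110)).astype(np.uint8);_,l,st,_=cv2.connectedComponentsWithStats(m);p=np.argwhere(l==1+np.argmax(st[1:,4]))[:,::-1]+np.array(s)-w
    v,e=fit('flask',[(f,p.astype(float))],np.r_[615,2,0]);print('flask',n,len(p),v[:2],e)
E
```

```text
red 231 [ 0.4 -0. ] [ 0.1 -0.3]
green 247 [ 0.2 -0.8] [-0.2 -0.7]
yellow 206 [-0.6 -0.2] [-0.1 -0.2]
blue 223 [ 0.2 -0.9] [ 0.1 -0.8]
flask top 586 [618.15488825   2.5360327 ] 1.1519688269135957
flask side 220 [612.82803345  -3.61970549] 3.6776879370231157
```

View pics/t5.png

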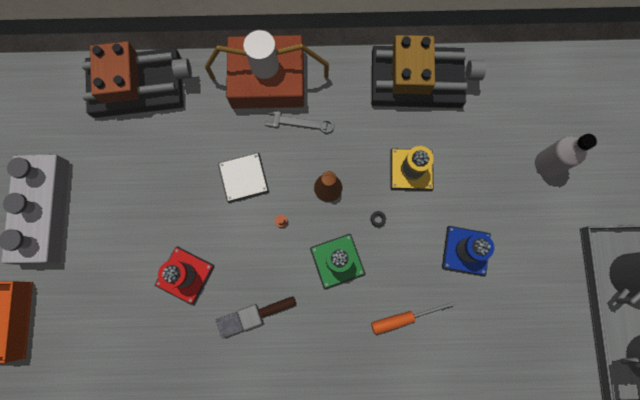

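View pics/s5.png

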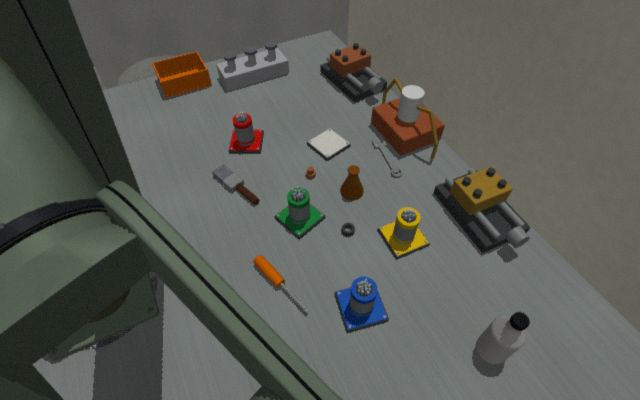

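All four cans stand on stands of their own colour: red (172,274), green (340,258), yellow (420,158) and blue (481,247). The white stand at (243,177) is empty and the flask at (328,185) is unmoved. That offset check used a search circle centred on the expected point, so I'll repeat it without that bias before handing in.

```bash
python3 - <<'E'
from vis import *
f=cams.grab_frame('top');h=cv2.cvtColor(f["color"],cv2.COLOR_BGR2HSV)
S={'red':(441.2,299),'green':(463.1,-12.6),'yellow':(653.5,-176.4),'blue':(478.6,-277.6)}
ok=True
for c,s in S.items():
    u=np.round(proj(f,[[*s,88]])[0]).astype(int);m=(h[...,1]<110).astype(np.uint8)
    w=np.zeros_like(m);cv2.circle(w,tuple(int(a) for a in u),11,1,-1)
    _,l,st,ce=cv2.connectedComponentsWithStats(m*w);k=1+np.argmax(st[1:,4])
    d=ground(f,ce[k],88)-s;ok&=np.hypot(*d)<4;print(c,st[k],np.round(d,1))
if ok:print(env.job_done())
E
```

```text
red [162 265  18  18 238] [-0.1 -0.2]
green [331 249  17  18 250] [ 0.  -0.9]
yellow [412 150  17  16 205] [-0.  -0.1]
blue [472 238  19  18 229] [-0.1 -1.3]
the job is handed in; nothing more can be done
None
```

All four canisters stand upright on the stands of their own colour, within about 1.5 mm of the middle by the top camera. The white stand is empty, the flask was not disturbed, and the job was handed in at about 47 s.

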